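# Throw the pump switch behind the planted channel with the reach hook

### The job

Take the bent reach hook from its rest, reach over the planted grow channel and, with the hook behind the lever bar of the pump switch, draw the lever towards you right to its stop; keep a firm pull of about 13 newtons on it there for half a second so that the contacts seat, but never strain it with more than 17. Keep the hand itself off the switch, do not lean on the channel or its seedlings, and leave the other things where they are. Then lay the hook back in both notches of its rest, bent end hanging down at the same end as before, and let go.

Things in the scene. Friction and masses are not known exactly. Their poses are not given: they have to be found in the camera images.
- hook: Reach hook, 130-210 g: black flat grip (100 long, 14 wide, 26 high) on an 8 mm steel rod. Origin: grip's centre; x along the rod to the bent end, z up as it lies. The rod runs to x = 160, there bends straight down 70 (to z = -70); a stub reaches back to x = -96. Grip across the 14 mm width (y) at the origin, from above, firmly: under a pull it can slip or pitch a little in the fingers.
- hook_tip (a point): The lower end of the hook's bent-down part, 160 ahead of and 70 below the grip's centre.
- rest: The hook's rest, fixed: foot 240 x 70, two posts 10 thick at x = -75 and +105 in its frame, each with an open V notch (mouth 28 wide, its edges 136 high). Origin: on the bench below the middle of the grip; x along the hook to its bent end. A hook in place has its origin 120 (within 2) above this one, x along its x, up to 10 forward or back.
- channel: Grow channel, the barrier, fixed: white box-section trough 80 wide (x), 584 long (y), on feet; yellow lid 130 above the bench. Origin: on the bench under its middle. Seedlings in black net pots at y = -200, 0, 200 in its frame, up to 60 above the lid, 45 around. The switch is behind one of the two gaps between them.
- switch: Pump switch, fixed behind the channel: grey box 105 x 78, 130 high, at y = +37 to +115 in its frame, lever on its -y side. Origin: on the bench below the lever's pivot, at the middle of the lever's bar (y = 0). x points away from the robot; the lever swings in the x-z plane from +x to -x. A white box of like size without lever stands behind the other gap.
- pivot (a point): The lever's pivot, 60 above the switch's origin; hinge along the switch's y. The lever starts leaning away from the robot (to +x) by 0.02 to 0.70 rad from upright. Its stop (on) is set differently on every switch, leaning 0.30 to 0.70 rad towards the robot, and can only be felt. The lever stays where it is left; a level pull of 3.5 N at the bar starts it, rising to 5 to 8 N near the stop.
- lever_bar (a point): Middle of the lever's bar: black, round, 18 in diameter, level, along the switch's y from -25 to +32; 75 from the pivot, joined to it by an arm at y = +25 to +32, so the space under the bar is free. Its centre stands 117 to 135 above the bench, about level with the channel's lid.
Mind the look-alikes: they are no part of the job. What is shaped like the rest but yellow is not meant.

How it is judged:
By the outcome, as a careful person would: the job done as asked, in the order asked, and still so for the second after the job is handed in, with the robot touching nothing.
It also fails if it takes over 64 s, if anything falls off the work surface, if the arm or the gripper's body presses on something with over 40 N, if the wrist force passes 120 N, or if a joint passes its speed limit or range.

### The arm

A 6-joint arm with a two-finger parallel gripper is mounted at the origin on the work surface. World frame = base frame: x ahead of the robot, y to its left, z up, the work surface at z = 0. Lengths are in m, angles in rad, forces in N, time in s.
With the tool pointing down it reaches from about 0.25 to 0.725 m from the base axis. Payload 4 kg.
Tool frame: the origin (TCP) lies at the very end of the fingers, on their centre line; the grasp point (between the pads) lies 19 mm behind it (bot.pinch_z is the distance from the TCP to the grasp point, in m); z points along the fingers, x is the direction in which the jaws open and shut, and the axes are right-handed (so a half turn about z gives the same grasp; the last joint's range is limited). The gripper opens to 85 mm and grips with 20 to 120 N. Pads are 22 mm wide; open, the fingers measure 114 mm over their backs; the gripper's body (76 mm by 85 mm) begins 54 mm behind the grasp point. The pads swing forward as they close: fully open they stand 13 mm farther back than shut.
Start: joints at [1.328, 0.241, 0.005, 1.335, 0, 1.571], TCP at [0.12, 0.485, 0.231] pointing down, gripper open.
Joint ranges: [-2.72, 2.72], [-1.05, 1.87], [-1.09, 1.28], [-1.99, 2.15], [-1.42, 1.44], [-3.14, 3.14]. Speed limits (rad/s): [2.79, 2.79, 3.14, 3.14, 3.14, 3.14].

### API

Orientations are given as a unit quaternion [x, y, z, w].
In Python, from workcell import bot gives the robot as it stands. The module is installed in compiled form; this text tells all that it offers.
- The arm moves only by the shell command python3 -m inch 'ROWS'. ROWS is JSON, a list of rows, each a list of 7 numbers: the shift along the tool's x, y, z scaled (see below), then the turn, a rotation vector about the tool's x, y, z scaled (see below), then the gripper command: -1 is fully open, 1 is shut, values between are in proportion. In form: [[x, y, z, wx, wy, wz, gripper], ...]. A call has exactly 8 rows; each row shifts and turns the commanded pose from where the row before left it, along the tool's axes as they then stand; what a row does not reach is not made up. The controller multiplies each number of a shift by 2.5 cm and each number of a turn by 180 degrees. A row lasts 1/10 s, in which the tool goes at most 50 mm and 8.59 degrees, less where a joint would pass 70% of its speed; a pose out of reach is approached as far as the arm can. A call with a number of a shift or a turn outside -1 to 1 is refused whole. A call with a gripper value outside its range is refused whole. The fingers move at their own pace and stop on an object; the grip force is fixed at half the most. Time passes only in rows, so rows that do not move let the fingers close, or fill a call up. It gives the time, the measured TCP pose, the force and the opening at its end, in the units of the state.
- bot.get_obs(): the state, without advancing time (a new reading comes with each control period).
- bot.camera(name): name is "side" or "top" or "wrist"; returns (picture, depth): 480x640x3 uint8, blue, green, red; 480x640 float32, m along the optical axis (not along the pixel's ray), 0 where there is no reading.
- bot.get_calibration(name): a dict with "vfov" (degrees; the focal length in pixels is half the picture's height over the tangent of half this angle, whatever the lens; pixels are square), "cx", "cy" (the principal point, pixels), "dist_coeffs" ([k1, k2, p1, p2, k3] as OpenCV has them; the pictures are not rectified), "R" (3x3) and "t" (3): a world point X has camera coordinates R X + t. Camera axes: x right, y down, z forward; pixel columns grow to the right and rows downward; lengths in m; the calibration is good to about 2 mm. A picture is of the moment at which its call begins: read the wrist's pose just before it. get_calibration takes no time and is no camera call; for the wrist camera it gives the pose at the moment of the call.
- bot.job_done(): hands the job in, once; it reports no verdict.
The state is a dict: "clock": time; "joint_pos": joint angles; "joint_vel": joint speeds; "tau": joint torques, N m; "eef_pos": TCP position; "tool_rot": TCP orientation; "ft_force": force on the tool from outside, world axes, zero at the start; "ft_torque": the same for the moment, N m; "grip_width": finger opening in m.
Only numpy, scipy, OpenCV 4.12 (cv2) and the standard library are available. Lean on these libraries where they do the work, as an engineer would, in place of code of your own. Each camera call takes 0.05 s, during which the arm holds its last target.

## Working session

There is one attempt and no reset: what is moved stays moved. The work goes in short steps, Python scripts to look and compute and a shell command to move; the robot and the scene stay as the last step left them, time stands still between calls to the robot, and variables do not carry over. Pictures are saved under pics/ and viewed, and the job is handed in when it is done.

```bash
mkdir -p pics; ls; python3 - <<'E'
from workcell import bot
import cv2
print(bot.get_obs())
for n in ("side","top","wrist"):
    c=bot.get_calibration(n); print(n,c)
    p,d=bot.camera(n); cv2.imwrite(f"pics/{n}0.png",p)
    import numpy as np; np.save(f"pics/{n}0.npy",d)
print(bot.pinch_z)
E
```

```text
pics
{'clock': 0.0, 'joint_pos': array([ 1.32795751e+00,  2.41416301e-01,  3.75314453e-03,  1.33517230e+00,
       -6.61023421e-05,  1.57078607e+00]), 'joint_vel': array([ 0.00077235, -0.00036919,  0.00013233, -0.00171224, -0.00049927,
       -0.00090035]), 'tau': array([-9.02176434e-04, -3.72321224e+01,  2.52406633e+01,  1.70326192e-02,
        1.95733128e-05, -3.39519186e-07]), 'eef_pos': array([0.12010305, 0.48473551, 0.23042231]), 'tool_rot': array([ 7.87542954e-01,  6.16258919e-01, -7.82591539e-04,  6.54338486e-04]), 'ft_force': array([-0.00548666,  0.29427998,  0.55051861]), 'ft_torque': array([ 0.01699086,  0.01194739, -0.02773616]), 'grip_width': 0.08551702021608863}
side {'vfov': 48.34204650573003, 'cx': 317.2982518422943, 'cy': 230.95277596719208, 'dist_coeffs': array([0.02776682, 0.        , 0.        , 0.        , 0.        ]), 'R': array([[ 9.12987084e-01, -4.07988113e-01, -5.32737198e-04],
       [-2.76373616e-01, -6.17501385e-01, -7.36416773e-01],
       [ 3.00120324e-01,  6.72486237e-01, -6.76527939e-01]]), 't': array([-0.45523364,  0.18252562,  1.29890698])}
top {'vfov': 56.327832978767375, 'cx': 316.94014102755983, 'cy': 242.05764190525386, 'dist_coeffs': array([0.02093369, 0.        , 0.        , 0.        , 0.        ]), 'R': array([[-0.00621854, -0.99996024, -0.00639049],
       [-0.99681263,  0.006707  , -0.07949587],
       [ 0.07953557,  0.00587578, -0.99681471]]), 't': array([-0.05821709,  0.48430151,  1.06505278])}
wrist {'vfov': 69.27642205186102, 'cx': 315.71287670550214, 'cy': 241.89434579931947, 'dist_coeffs': array([-0.05292822,  0.        ,  0.        ,  0.        ,  0.        ]), 'R': array([[ 0.23997007,  0.97077885, -0.00167072],
       [ 0.92963157, -0.2293023 ,  0.28845381],
       [ 0.27964176, -0.07077344, -0.95749235]]), 't': array([-0.49881112, -0.03722452,  0.38048996])}
0.0187
```

View pics/side0.png

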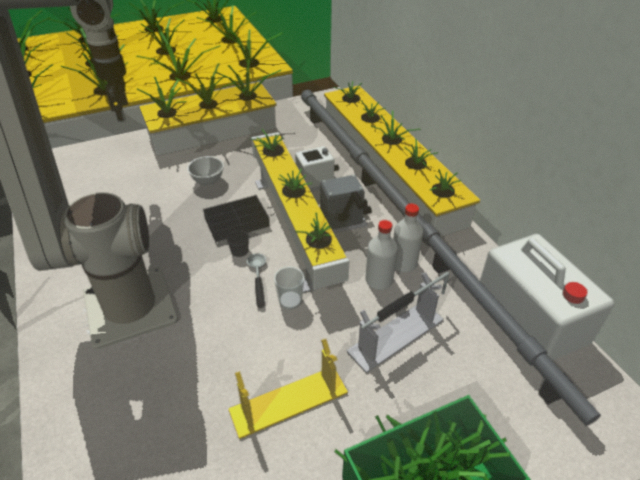

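View pics/top0.png

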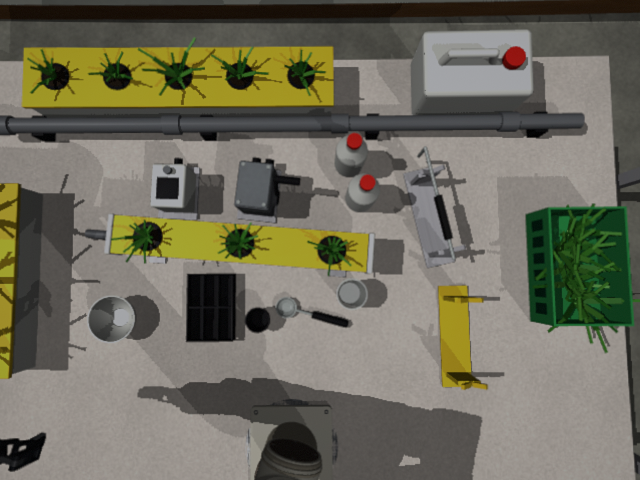

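View pics/wrist0.png

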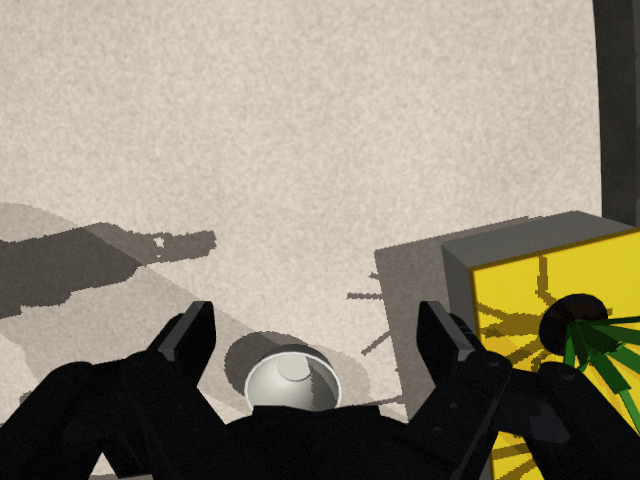

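```bash
cat > h.py <<'E'
import numpy as np,cv2
from workcell import bot
def K(c):
    f=240/np.tan(np.radians(c["vfov"]/2)); return np.array([[f,0,c["cx"]],[0,f,c["cy"]],[0,0,1]])
def rays(c,px):
    u=cv2.undistortPoints(np.array(px,float).reshape(-1,1,2),K(c),np.array(c["dist_coeffs"])).reshape(-1,2)
    return np.c_[u,np.ones(len(u))]
def plane(c,px,z):
    r=rays(c,px)@c["R"]; o=-c["R"].T@c["t"]
    return o+r*((z-o[2])/r[:,2])[:,None]
def dep(c,px,D):
    d=np.array([D[int(round(y)),int(round(x))] for x,y in px])
    return (rays(c,px)*d[:,None]-c["t"])@c["R"]
def cloud(c,D):
    yy,xx=np.mgrid[0:480,0:640]
    px=np.c_[xx.ravel(),yy.ravel()]
    return ((rays(c,px)*D.reshape(-1,1)-c["t"])@c["R"]).reshape(480,640,3)
E
python3 - <<'E'
import cv2,numpy as np
from h import *
t=cv2.imread("pics/top0.png"); s=cv2.imread("pics/side0.png")
a=cv2.resize(t[130:290,380:480],None,fx=3.7,fy=3.7,interpolation=cv2.INTER_CUBIC)
b=cv2.resize(s[260:380,335:465],None,fx=3,fy=3,interpolation=cv2.INTER_CUBIC)
o=np.zeros((592,780,3),np.uint8);o[:592,:370]=a;o[:360,380:770]=b;cv2.imwrite("pics/cropA.png",o)
a=cv2.resize(t[140:290,90:390],None,fx=2.6,fy=2.6,interpolation=cv2.INTER_CUBIC);cv2.imwrite("pics/cropB.png",a)
b=cv2.resize(s[120:300,240:440],None,fx=3.3,fy=3.3,interpolation=cv2.INTER_CUBIC);cv2.imwrite("pics/cropC.png",b)
ct=bot.get_calibration("top");D=np.load("pics/top0.npy")
C=cloud(ct,D)
for n,p in dict(grip=(443,217),lid=(200,235),lid2=(290,242),lever=(288,181),box=(257,185),post1=(430,180),post2=(437,252),foot=(420,230),wbox=(170,180)).items(): print(n,C[p[1],p[0]].round(4))
E
```

```text
grip [ 0.5277 -0.336   0.1307]
lid [0.492  0.1918 0.1312]
lid2 [ 0.4757 -0.0034  0.128 ]
lever [ 0.6077 -0.      0.1398]
box [0.6018 0.0689 0.1282]
post1 [ 0.634  -0.3381  0.0179]
post2 [ 0.4539 -0.3309  0.0928]
foot [ 0.5125 -0.3128  0.0095]
wbox [0.6197 0.2685 0.1032]
```

View pics/cropA.png

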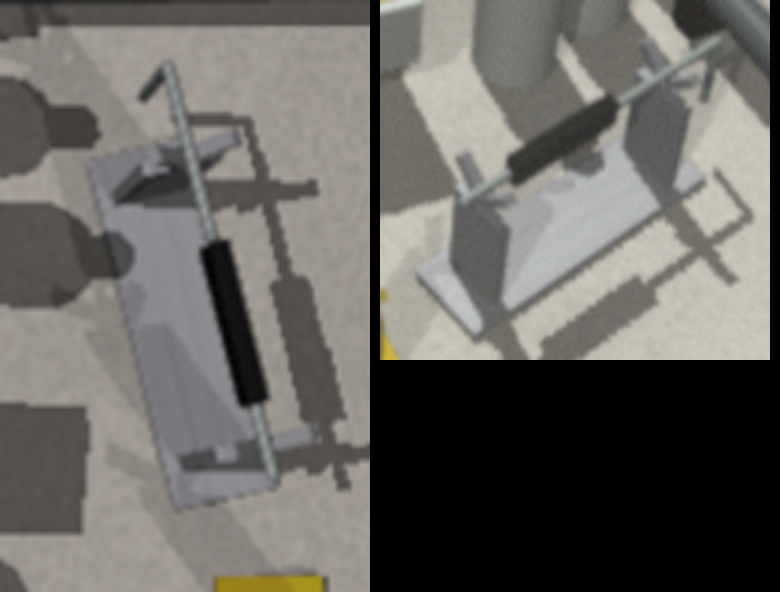

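View pics/cropB.png

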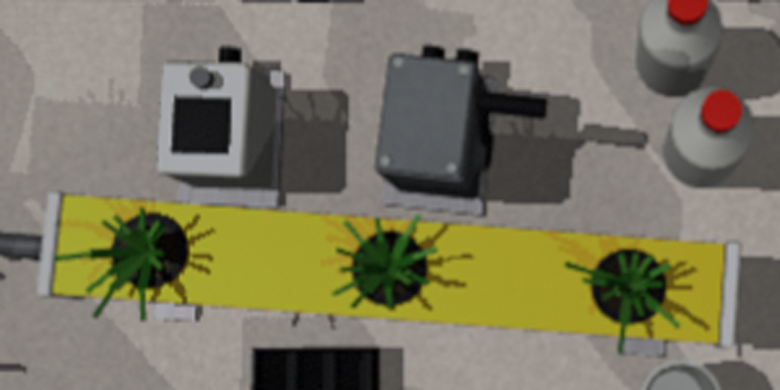

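View pics/cropC.png

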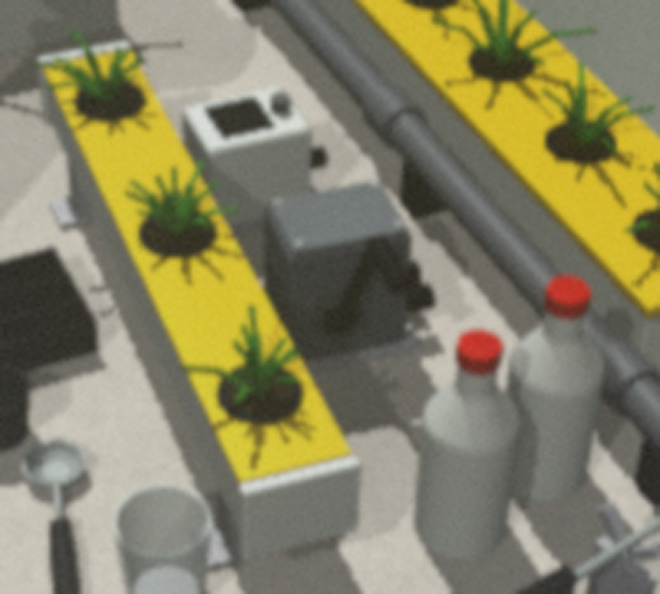

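```bash
python3 - <<'E'
import cv2,numpy as np
from h import *
t=cv2.imread("pics/top0.png");ct=bot.get_calibration("top");C=cloud(ct,np.load("pics/top0.npy"))
hsv=cv2.cvtColor(t,cv2.COLOR_BGR2HSV)
def reg(m,x0,y0,x1,y1):
    o=np.zeros_like(m);o[y0:y1,x0:x1]=m[y0:y1,x0:x1]
    n,l,s,_=cv2.connectedComponentsWithStats(o); i=1+np.argmax(s[1:,4]); return (l==i).astype(np.uint8)
dark=((hsv[...,2]<50)).astype(np.uint8)
def rect(m,z,name):
    p=np.argwhere(m)[:,::-1]; w=plane(ct,p,z)
    r=cv2.minAreaRect((w[:,:2]*1000).astype(np.float32)); print(name,len(p),r, "depth z med",np.median(C[m>0][:,2]).round(4)); print(cv2.boxPoints(r).round(1).tolist()); return w
g=reg(dark,425,185,460,245);w=rect(g,.130,"grip")
c=w[:,:2].mean(0);u,s,v=np.linalg.svd(w[:,:2]-c);print("grip cen",c,"yaw",np.degrees(np.arctan2(*(v[0][::-1]*np.sign(v[0][0])))))
print("bend,stub",plane(ct,[(380+168/3.7,130+66/3.7),(380+270/3.7,130+480/3.7),(380+195/3.7,130+165/3.7)],.122).round(4))
l=reg(dark,274,165,305,195);w=rect(l,.128,"bar")
print("bar pts",[C[181,x].round(4).tolist() for x in range(276,304,3)])
ye=((hsv[...,0]>20)&(hsv[...,0]<35)&(hsv[...,1]>120)).astype(np.uint8)
k=reg(ye,95,205,380,280);rect(k,.130,"lid")
bx=((abs(C[...,2]-.13)<.006)&(hsv[...,1]<60)).astype(np.uint8);b=reg(bx,232,155,280,215);rect(b,.130,"box")
# plants
for x0,x1 in((125,170),(215,265),(305,360)):
    m=((C[...,2]>.14));m2=np.zeros_like(m);m2[205:280,x0:x1]=m[205:280,x0:x1];P=C[m2];print("plant",P.min(0),P.max(0),len(P))
E
```

```text
grip 337 ((528.3734130859375, -335.4795227050781), (97.26392364501953, 16.387849807739258), 12.801675796508789) depth z med 0.1294
[[479.1000061035156, -338.29998779296875], [482.79998779296875, -354.20001220703125], [577.5999755859375, -332.70001220703125], [574.0, -316.70001220703125]]
grip cen [ 0.52773156 -0.33561857] yaw 12.632615309882958
bend,stub [[ 0.6836 -0.3037  0.122 ]
 [ 0.4352 -0.3573  0.122 ]
 [ 0.6233 -0.3184  0.122 ]]
bar 283 ((609.45361328125, 4.08112907409668), (55.782588958740234, 55.003074645996094), 0.04545341804623604) depth z med 0.1359
[[581.5, 31.600000381469727], [581.5999755859375, -23.399999618530273], [637.4000244140625, -23.399999618530273], [637.2999877929688, 31.600000381469727]]
bar pts [[0.6085, 0.0263, 0.137], [0.608, 0.0196, 0.1391], [0.6077, 0.013, 0.1402], [0.6082, 0.0066, 0.138], [0.6077, -0.0, 0.1398], [0.6077, -0.0065, 0.1395], [0.6075, -0.0131, 0.1406], [0.6078, -0.0195, 0.1388], [0.6379, -0.0201, 0.0011], [0.6378, -0.0275, 0.001]]
lid 7192 ((474.1950378417969, 106.36155700683594), (555.7247924804688, 84.05271911621094), 85.38470458984375) depth z med 0.1308
[[409.8999938964844, -167.1999969482422], [493.70001220703125, -174.0], [538.4000244140625, 379.8999938964844], [454.70001220703125, 386.70001220703125]]
box 1537 ((601.6694946289062, 77.08903503417969), (75.22979736328125, 104.68978881835938), 83.32498931884766) depth z med 0.1307
[[545.2999877929688, 45.79999923706055], [649.2999877929688, 33.599998474121094], [658.0, 108.4000015258789], [554.0999755859375, 120.5]]
plant [ 0.39768625 -0.067721    0.14007885] [0.52181359 0.34091704 1.09978821] 484
plant [ 0.39768625 -0.067721    0.14041242] [0.51363365 0.14545201 1.09978821] 506
plant [ 0.39768625 -0.13034015  0.14001964] [ 0.48211945 -0.04159423  1.09978821] 425
```

```bash
python3 - <<'E'
import cv2,numpy as np
from h import *
t=cv2.imread("pics/top0.png");ct=bot.get_calibration("top");C=cloud(ct,np.load("pics/top0.npy"));D=np.load("pics/top0.npy")
for n,(x0,y0,x1,y1) in dict(bottleA=(333,130,370,178),bottleB=(345,172,380,212),cup=(335,278,370,308)).items():
    P=C[y0:y1,x0:x1][D[y0:y1,x0:x1]>0];P=P[P[:,2]>.05];print(n,P.min(0).round(3),P.max(0).round(3))
# bar points
P=C[165:200,274:310].reshape(-1,3);P=P[(P[:,2]>.115)&(P[:,2]<.15)&(P[:,1]<.025)];print("bar",len(P),P.min(0).round(4),P.max(0).round(4))
q=P[:,:2];c=np.median(q,0)
for a,b in((-.04,-.02),(-.02,-.01),(-.01,0),(0,.01),(.01,.02),(.02,.03)):
    s=P[(P[:,1]>=a)&(P[:,1]<b)]
    if len(s):print(a,len(s),s[:,0].min().round(4),s[:,0].max().round(4),np.percentile(s[:,2],80).round(4),s[:,1].min().round(4))
# rest: yellow-free grey posts heights
P=C[140:270,400:465];m=(P[...,2]>.05)&(P[...,2]<.16);print("rest/hook z>.05 ext",P[m].min(0),P[m].max(0))
hs=bot.get_calibration("side");S=cv2.imread("pics/side0.png");DS=np.load("pics/side0.npy");CS=cloud(hs,DS)
print("side grip",CS[303,396],"bar side pts",CS[208,366],CS[206,363],CS[210,368])
E
```

```text
bottleA [ 0.603 -0.188  0.05 ] [ 0.75  -0.101  0.195]
bottleB [ 0.557 -0.2    0.05 ] [ 0.648 -0.129  0.195]
cup [ 0.331 -0.172  0.05 ] [ 0.395 -0.104  0.09 ]
bar 189 [ 0.5997 -0.0238  0.126 ] [0.621  0.0249 0.1419]
-0.04 15 0.6004 0.6152 0.1374 -0.0238
-0.02 41 0.5997 0.6187 0.1388 -0.0196
-0.01 35 0.6012 0.6185 0.1387 -0.0087
0 40 0.6025 0.621 0.1391 0.0
0.01 42 0.6028 0.6207 0.1391 0.0107
0.02 16 0.6043 0.62 0.1386 0.0218
rest/hook z>.05 ext [ 0.43673678 -0.37919739  0.0502622 ] [ 0.68941204 -0.28826591  0.13820152]
side grip [ 0.52823106 -0.34400635  0.130079  ] bar side pts [0.66775952 0.04433054 0.04731361] [ 0.61516983 -0.02799362  0.12776976] [0.67248977 0.04052418 0.0412842 ]
```

```bash
python3 -m inch '[[0,0,-0.5,0,0,-0.037,-1],[0,0,-0.5,0,0,-0.037,-1],[0,0,-0.5,0,0,-0.037,-1],[0,0,-0.5,0,0,-0.037,-1],[-1,0.25,0,0,0,0,-1],[-1,0.25,0,0,0,0,-1],[-1,0.25,0,0,0,0,-1],[-1,0.25,0,0,0,0,-1]]'
```

```text
clock: 0.95
eef_pos: [0.1668, 0.3922, 0.281]
tool_rot: [0.624, 0.781, -0.0, 0.0]
ft_force: [0.5, 0.7, 0.3]
grip_width: 0.0853
```

```bash
for i in 1 2 3; do python3 -m inch '[[-1,0.25,0,0,0,0,-1],[-1,0.25,0,0,0,0,-1],[-1,0.25,0,0,0,0,-1],[-1,0.25,0,0,0,0,-1],[-1,0.25,0,0,0,0,-1],[-1,0.25,0,0,0,0,-1],[-1,0.25,0,0,0,0,-1],[-1,0.25,0,0,0,0,-1]]'; done
```

```text
clock: 1.75
eef_pos: [0.2596, 0.2081, 0.2812]
tool_rot: [0.624, 0.781, -0.0, 0.0]
ft_force: [0.7, -0.1, 0.4]
grip_width: 0.0851
clock: 2.55
eef_pos: [0.3524, 0.0241, 0.2812]
tool_rot: [0.624, 0.781, -0.0, -0.0]
ft_force: [1.4, 1.1, -0.6]
grip_width: 0.0852
clock: 3.35
eef_pos: [0.4453, -0.1599, 0.281]
tool_rot: [0.624, 0.781, -0.0, -0.0]
ft_force: [-0.2, 0.5, -0.3]
grip_width: 0.0854
```

```bash
python3 -m inch '[[-1,0.23,0,0,0,0,-1],[-1,0.23,0,0,0,0,-1],[-1,0.23,0,0,0,0,-1],[-1,0.23,0,0,0,0,-1],[-1,0.23,0.5,0,0,0,-1],[-1,0.23,0.5,0,0,0,-1],[-0.6,0.2,0.5,0,0,0,-1],[0,0,0,0,0,0,-1]]'; python3 - <<'E'
from h import *
o=bot.get_obs();print(o["eef_pos"]);c=bot.get_calibration("wrist");p,d=bot.camera("wrist");cv2.imwrite("pics/w1.png",p);np.save("pics/w1.npy",d)
import pickle;pickle.dump(c,open("pics/w1.pkl","wb"))
E
```

```text
clock: 4.15
eef_pos: [0.5194, -0.3122, 0.2403]
tool_rot: [0.625, 0.781, -0.0, -0.002]
ft_force: [-0.3, 0.3, 0.9]
grip_width: 0.0858
[ 0.51943023 -0.31216095  0.24031992]
```

View pics/w1.png

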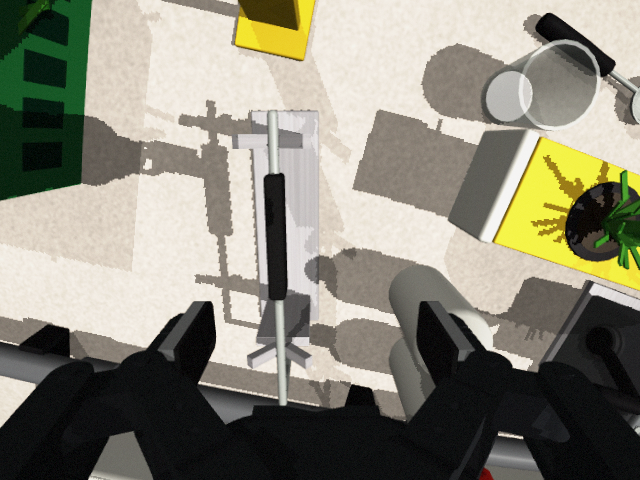

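```bash
python3 - <<'E'
from h import *
import pickle
c=pickle.load(open("pics/w1.pkl","rb"));p=cv2.imread("pics/w1.png");d=np.load("pics/w1.npy")
v=p.max(2);m=np.zeros_like(v);m[165:305,255:295]=(v[165:305,255:295]<50)
n,l,s,_=cv2.connectedComponentsWithStats(m);i=1+np.argmax(s[1:,4]);q=np.argwhere(l==i)[:,::-1]
w=plane(c,q,.131)
r=cv2.minAreaRect((w[:,:2]*1000).astype(np.float32));print(r)
P=cloud(c,d)[l==i];P=P[(P[:,2]>.12)&(P[:,2]<.14)];print(np.median(P,0),P[:,2].max())
pts=[]
for y in range(182,295,10):
    xs=q[q[:,1]==y][:,0];pts.append(((xs.min()+xs.max())/2,y))
a=plane(c,pts,.131);print(a.round(4)[[0,-1]],np.degrees(np.polyfit(a[:,0],a[:,1],1)[0]))
rod=plane(c,[(273,130),(284,395)],.12);print(rod,np.degrees(np.arctan2(*(rod[1]-rod[0])[1::-1])))
print(bot.get_obs()["eef_pos"],bot.get_obs()["tool_rot"])
E
```

```text
((525.3583984375, -341.3173522949219), (99.48434448242188, 14.740092277526855), 12.56195068359375)
[ 0.52206272 -0.34223117  0.13127797] 0.13364204846143604
[[ 0.4831 -0.3507  0.131 ]
 [ 0.5679 -0.3319  0.131 ]] 12.845374829394013
[[ 0.44771367 -0.35952655  0.12      ]
 [ 0.67437992 -0.30681862  0.12      ]] 13.090656402757329
[ 0.51932529 -0.3112552   0.24174152] [ 6.24784571e-01  7.80794488e-01 -1.86655842e-04 -2.04244886e-03]
```

```bash
python3 -m inch '[[-0.6,0,0,0,0,0,-0.3],[-0.56,0,0,0,0,0,-0.3],[0,0,0.8,0,0,0,-0.3],[0,0,0.8,0,0,0,-0.3],[0,0,0.8,0,0,0,-0.3],[0,0,0.4,0,0,0,-0.3],[0,0,0,0,0,0,-0.3],[0,0,0,0,0,0,-0.3]]'; python3 - <<'E'
from h import *
import pickle
print(bot.get_obs()["eef_pos"]);c=bot.get_calibration("wrist");p,d=bot.camera("wrist");cv2.imwrite("pics/w2.png",p)
v=p.max(2);pts=[]
ct=[(p_) for p_ in []]
E
```

```text
clock: 5.0
eef_pos: [0.5268, -0.3393, 0.175]
tool_rot: [0.624, 0.781, 0.0, 0.001]
ft_force: [-0.6, 1.3, 0.2]
grip_width: 0.0556
[ 0.52676023 -0.33926201  0.17496872]
```

View pics/w2.png

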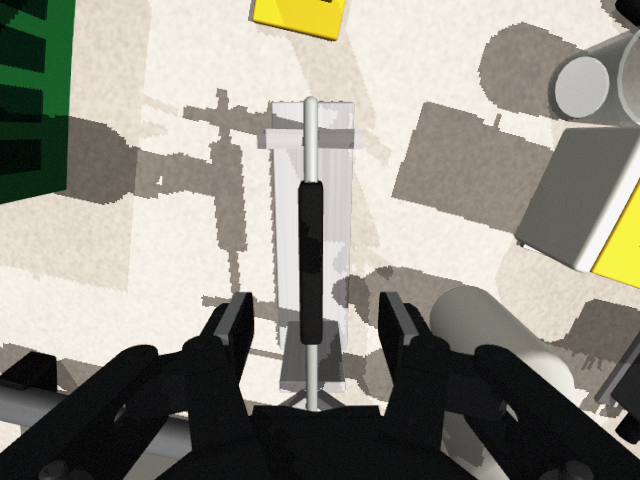

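```bash
python3 -m inch '[[-0.07,0,0.7,0,0,0,-0.3],[0,0,0.7,0,0,0,-0.3],[0,0,0.7,0,0,0,-0.3],[0,0,0.6,0,0,0,-0.3],[0,0,0.27,0,0,0,-0.3],[0,0,0,0,0,0,-0.3],[0,0,0,0,0,0,-0.3],[0,0,0,0,0,0,-0.3]]'; python3 - <<'E'
from h import *
c=bot.get_calibration("wrist");p,d=bot.camera("wrist");cv2.imwrite("pics/w3.png",p)
o=bot.get_obs();print(o["eef_pos"],o["ft_force"])
E
```

```text
clock: 5.85
eef_pos: [0.5276, -0.3417, 0.101]
tool_rot: [0.624, 0.781, 0.0, 0.001]
ft_force: [0.2, 0.2, 0.3]
grip_width: 0.0557
[ 0.52753413 -0.34159477  0.10088883] [0.99179985 0.72802469 0.0130602 ]
```

View pics/w3.png

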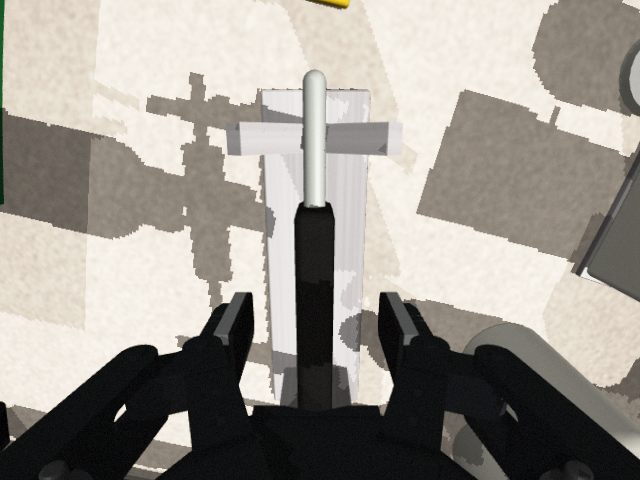

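```bash
python3 - <<'E'
from h import *
c=bot.get_calibration("wrist");a=plane(c,[(315,206),(314,71)],.128);print(a, "expected center",a[0]+.05*np.array([.976,.218,0]))
E
python3 -m inch '[[0,0,0,0,0,0,0.3],[0,0,0,0,0,0,1],[0,0,0,0,0,0,1],[0,0,0,0,0,0,1],[0,0,0,0,0,0,1],[0,0,0,0,0,0,1],[0,0,0,0,0,0,1],[0,0,0,0,0,0,1]]'
```

```text
[[ 0.47676064 -0.35312674  0.128     ]
 [ 0.43554228 -0.3627509   0.128     ]] expected center [ 0.52556064 -0.34222674  0.128     ]
clock: 6.7
eef_pos: [0.5273, -0.3422, 0.1001]
tool_rot: [0.625, 0.781, -0.0, 0.001]
ft_force: [0.4, -5.8, 1.6]
grip_width: 0.0129
```

```bash
python3 -m inch '[[0,0,-0.3,0,0,0,1],[0,0,-0.6,0,0,0,1],[0,0,-1,0,0,0,1],[0,0,-1,0,0,0,1],[0,0,-1,0,0,0,1],[0,0,-1,0,0,0,1],[0,0,-1,0,0,0,1],[0,0,-1,0,0,0,1]]'; python3 -m inch '[[0,0,-0.7,0,0,0,1],[0,0,0,0,0,0,1],[0,0,0,0,0,0,1],[0,0,0,0,0,0,1],[0,0,0,0,0,0,1],[0,0,0,0,0,0,1],[0,0,0,0,0,0,1],[0,0,0,0,0,0,1]]'; python3 - <<'E'
from h import *
for n in("side","wrist"):
    c=bot.get_calibration(n);p,d=bot.camera(n);cv2.imwrite(f"pics/{n}4.png",p);np.save(f"pics/{n}4.npy",d)
o=bot.get_obs();print(o["eef_pos"],o["ft_force"],o["ft_torque"])
E
```

```text
clock: 7.5
eef_pos: [0.5259, -0.3394, 0.2721]
tool_rot: [0.624, 0.781, 0.001, -0.002]
ft_force: [0.0, -0.2, -2.2]
grip_width: 0.013
clock: 8.3
eef_pos: [0.5267, -0.3411, 0.2893]
tool_rot: [0.624, 0.781, 0.0, -0.0]
ft_force: [0.7, -0.5, -1.4]
grip_width: 0.0129
[ 0.52676302 -0.34115658  0.28952371] [ 0.03262917 -0.47012164 -1.57753364] [ 0.00854544  0.10714828 -0.04567824]
```

View pics/side4.png

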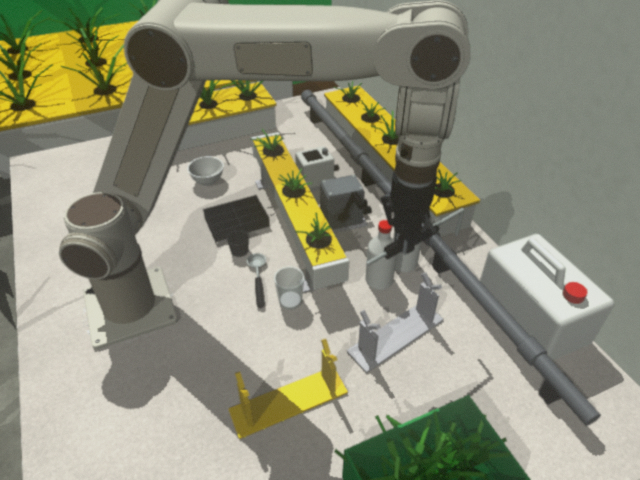

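View pics/wrist4.png

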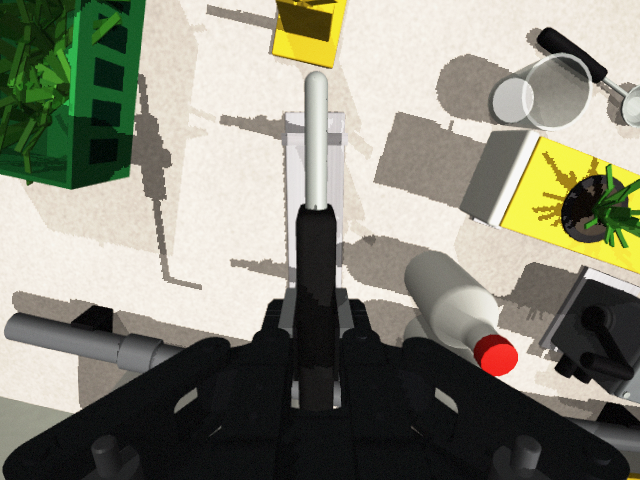

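```bash
python3 -m inch '[[0,0,0,0,0,0.036,1],[0,0,0,0,0,0.036,1],[0,0,0,0,0,0.035,1],[0.5,-0.2,0,0,0,0,1],[0.9,-0.25,0,0,0,0,1],[0.9,-0.25,0,0,0,0,1],[0.9,-0.25,0,0,0,0,1],[0.9,-0.25,0,0,0,0,1]]'; python3 -m inch '[[0.9,-0.25,0,0,0,0,1],[0.9,-0.25,0,0,0,0,1],[0.9,-0.25,0,0,0,0,1],[0.9,-0.25,0,0,0,0,1],[0.9,-0.25,0,0,0,0,1],[0.9,-0.25,0,0,0,0,1],[0.9,-0.25,0,0,0,0,1],[0.9,-0.25,0,0,0,0,1]]';  python3 -m inch '[[0.9,-0.2,0,0,0,0,1],[0.9,0,0,0,0,0,1],[0.4,0,0,0,0,0,1],[0,0,0,0,0,0,1],[0,0,0,0,0,0,1],[0,0,0,0,0,0,1],[0,0,0,0,0,0,1],[0,0,0,0,0,0,1]]'; python3 - <<'E'
from h import *
for n in("side","top"):
    p,d=bot.camera(n);cv2.imwrite(f"pics/{n}5.png",p);np.save(f"pics/{n}5.npy",d)
s=cv2.imread("pics/side5.png")
cv2.imwrite("pics/crop5.png",cv2.resize(s[90:270,250:450],None,fx=3.2,fy=3.2,interpolation=cv2.INTER_CUBIC))
s=cv2.imread("pics/top5.png")
cv2.imwrite("pics/cropt5.png",cv2.resize(s[130:290,190:390],None,fx=3.2,fy=3.2,interpolation=cv2.INTER_CUBIC))
o=bot.get_obs();print(o["eef_pos"],o["ft_force"],o["tool_rot"])
E
```

```text
clock: 9.2
eef_pos: [0.5084, -0.235, 0.2897]
tool_rot: [0.746, 0.666, 0.0, 0.0]
ft_force: [-0.0, -0.3, -2.5]
grip_width: 0.0129
clock: 10.0
eef_pos: [0.4792, -0.0504, 0.2899]
tool_rot: [0.746, 0.666, 0.0, 0.0]
ft_force: [0.9, 0.1, -2.3]
grip_width: 0.0133
clock: 10.8
eef_pos: [0.4807, 0.0032, 0.2895]
tool_rot: [0.747, 0.665, -0.0, 0.0]
ft_force: [0.2, -0.8, -1.7]
grip_width: 0.0129
[0.48072695 0.00339859 0.28953816] [ 0.05398063  0.47853757 -2.01237219] [ 7.46507075e-01  6.65377476e-01 -3.54945467e-05 -1.88043418e-05]
```

View pics/crop5.png

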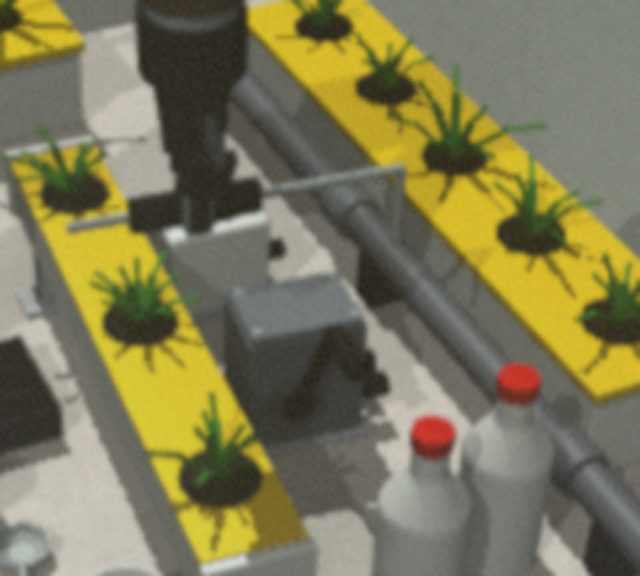

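View pics/cropt5.png

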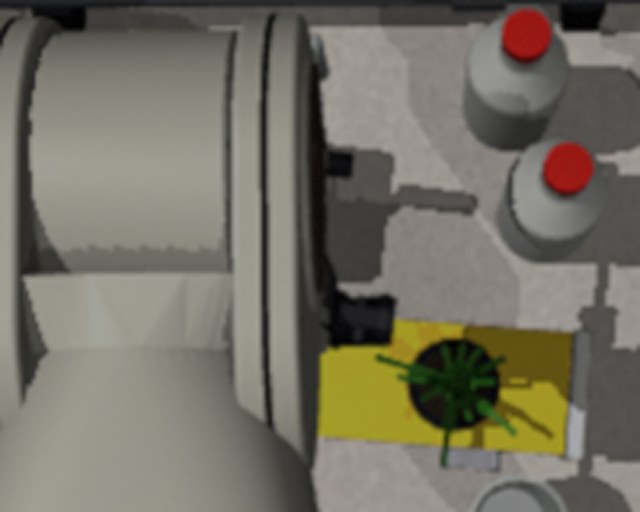

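```bash
python3 - <<'E'
from h import *
c=bot.get_calibration("side")
def proj(P): return cv2.projectPoints(np.array(P,float).reshape(-1,3),cv2.Rodrigues(c["R"])[0],c["t"],K(c),c["dist_coeffs"])[0].reshape(-1,2)
R=np.array([.7465,.6654]);a=2*np.arctan2(R[1],R[0])-np.pi/2;print(np.degrees(a))
u=np.array([np.cos(a),np.sin(a),0]);T=np.array([.4807,.0034,.2895])
g=T+[0,0,.019]-.002*u
b=g+.16*u;t=b-[0,0,.07]
q=proj([g,b,t]);print("grip,bend,tip",g,b,t,q,(q-[250,90])*3.2)
d=np.load("pics/side5.npy");C=cloud(c,d)
print("depth at bend",[C[y,x].round(3).tolist() for x,y in((374,143),(375,150),(375,155),(360,145),(350,147))])
E
```

```text
-6.57495204720181
grip,bend,tip [0.47871315 0.00362901 0.3085    ] [ 0.63766082 -0.01469145  0.3085    ] [ 0.63766082 -0.01469145  0.2385    ] [[308.72049685 153.39519788]
 [373.18883966 141.78700813]
 [371.17682595 165.93369197]] [[187.90558991 202.86463322]
 [394.20428692 165.71842602]
 [387.76584305 242.9878143 ]]
depth at bend [[0.639, -0.017, 0.306], [0.644, -0.016, 0.284], [0.643, -0.019, 0.272], [0.602, -0.015, 0.309], [0.578, -0.011, 0.308]]
```

```bash
python3 -m inch '[[0.2,0,0.5,0,0,0,1],[0,0,0.8,0,0,0,1],[0,0,0.8,0,0,0,1],[0,0,0.8,0,0,0,1],[0,0,0.8,0,0,0,1],[0,0,0.2,0,0,0,1],[0,0,0,0,0,0,1],[0,0,0,0,0,0,1]]'; python3 - <<'E'
from h import *
p,d=bot.camera("side");np.save(f"pics/side6.npy",d)
cv2.imwrite("pics/crop6.png",cv2.resize(p[90:270,250:450],None,fx=3.2,fy=3.2,interpolation=cv2.INTER_CUBIC))
o=bot.get_obs();print(o["eef_pos"],o["ft_force"],o["tool_rot"])
E
```

```text
clock: 11.7
eef_pos: [0.482, 0.0087, 0.193]
tool_rot: [0.746, 0.666, 0.001, 0.001]
ft_force: [0.2, 0.2, -1.8]
grip_width: 0.0133
[0.4821853  0.0087813  0.19326427] [-0.0681189   0.20039608 -1.4020419 ] [7.46256504e-01 6.65657567e-01 8.34528475e-04 7.32684637e-04]
```

View pics/crop6.png

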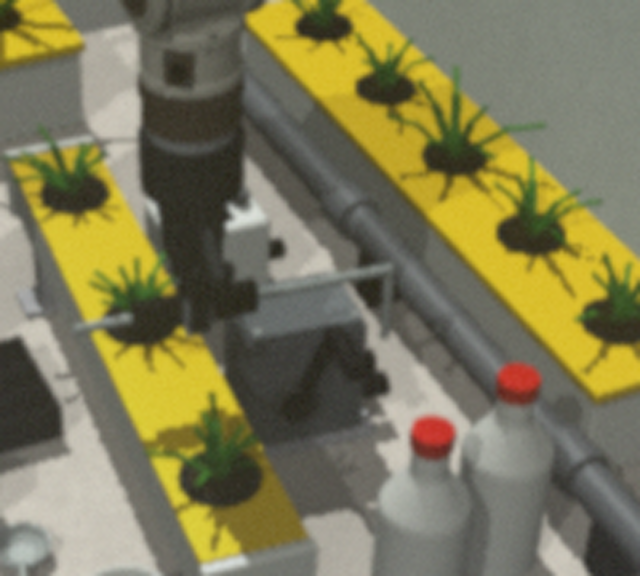

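```bash
python3 -m inch '[[0,0,0.4,0,0,0,1],[0,0,0.4,0,0,0,1],[0,0,0.4,0,0,0,1],[0,0,0.4,0,0,0,1],[0,0,0,0,0,0,1],[0,0,0,0,0,0,1],[0,0,0,0,0,0,1],[0,0,0,0,0,0,1]]'; python3 - <<'E'
from h import *
p,d=bot.camera("side");np.save(f"pics/side7.npy",d)
a=cv2.resize(p[110:230,280:400],None,fx=4.9,fy=4.9,interpolation=cv2.INTER_CUBIC);cv2.imwrite("pics/crop7.png",a)
o=bot.get_obs();print(o["eef_pos"],o["ft_force"],o["tool_rot"],o["ft_torque"])
E
```

```text
clock: 12.55
eef_pos: [0.4818, 0.0088, 0.1526]
tool_rot: [0.746, 0.666, 0.0, 0.0]
ft_force: [0.5, 0.1, -2.0]
grip_width: 0.0129
[0.48172965 0.00879727 0.15253834] [-0.66927304 -0.28736687 -1.94648507] [7.46253277e-01 6.65661894e-01 4.03980944e-04 3.55294258e-04] [ 0.03879101  0.02419995 -0.05524212]
```

View pics/crop7.png

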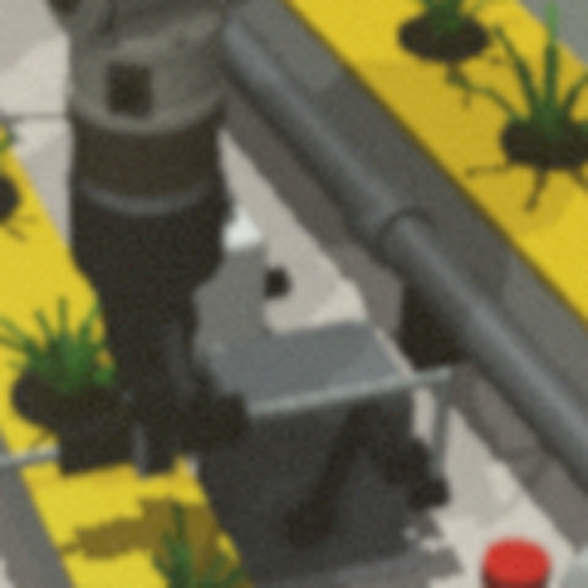

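```bash
python3 -m inch '[[0,-0.12,0,0,0,0,1],[0,-0.12,0,0,0,0,1],[0,-0.12,0,0,0,0,1],[0,-0.12,0,0,0,0,1],[0,-0.12,0,0,0,0,1],[0,-0.12,0,0,0,0,1],[0,-0.12,0,0,0,0,1],[0,-0.12,0,0,0,0,1]]'; python3 - <<'E'
from h import *
p,d=bot.camera("side")
a=cv2.resize(p[110:230,280:400],None,fx=4.9,fy=4.9,interpolation=cv2.INTER_CUBIC);cv2.imwrite("pics/crop8.png",a)
o=bot.get_obs();print(o["eef_pos"],o["ft_force"],o["tool_rot"],o["ft_torque"])
E
```

```text
clock: 13.4
eef_pos: [0.4591, 0.0114, 0.1528]
tool_rot: [0.746, 0.666, 0.001, 0.001]
ft_force: [4.8, -0.8, -0.5]
grip_width: 0.0129
[0.45868449 0.0115006  0.15287347] [ 3.81009023 -0.28184614 -0.01958504] [0.74624737 0.66566615 0.00130356 0.00131785] [-0.13470151 -1.04778307  0.01476985]
```

View pics/crop8.png

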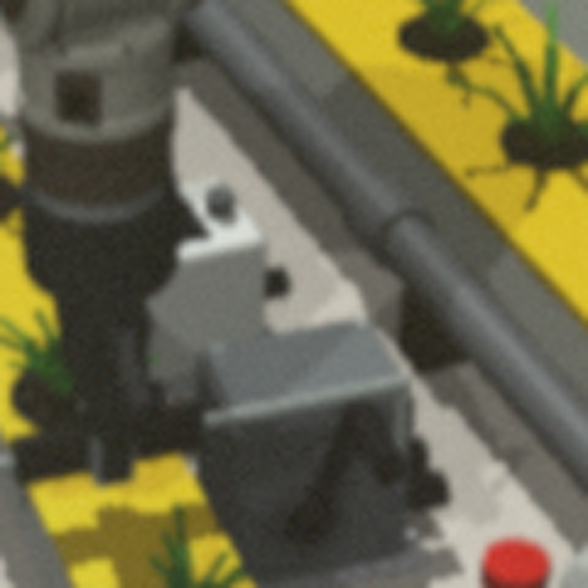

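```bash
python3 - <<'E'
from h import *
c=bot.get_calibration("side")
def proj(P): return cv2.projectPoints(np.array(P,float).reshape(-1,3),cv2.Rodrigues(c["R"])[0],c["t"],K(c),c["dist_coeffs"])[0].reshape(-1,2)
u=np.array([.9934,-.1145,0]);v=np.array([.1145,.9934,0]);o=np.array([.583,.001,.06])
for th in(.37,.2,0):
    b=o+.075*np.sin(th)*u+[0,0,.075*np.cos(th)]
    q=proj([b-.025*v,b+.032*v,o+.028*v]);print(th,b,((q-[280,110])*4.9).round())
T=bot.get_obs()["eef_pos"]+[0,0,.019];print(((proj([T+.158*u,T+.158*u-[0,0,.07]])-[280,110])*4.9).round())
E
python3 - <<'E'
import cv2,numpy as np
a=cv2.imread("pics/side0.png")[110:230,280:400];b=cv2.imread("pics/crop8.png")
a=cv2.resize(a,(390,390),interpolation=cv2.INTER_CUBIC);b=cv2.resize(b,(390,390))
cv2.imwrite("pics/cmp8.png",np.clip(np.hstack([a,b]).astype(float)*1.8,0,255))
E
```

```text
0.37 [ 0.60994216 -0.00210537  0.12992455] [[392. 470.]
 [355. 405.]
 [306. 518.]]
0.2 [ 0.59780186 -0.00070607  0.13350499] [[371. 469.]
 [334. 405.]
 [306. 518.]]
0 [0.583 0.001 0.135] [[344. 473.]
 [308. 408.]
 [306. 518.]]
[[393. 381.]
 [386. 484.]][ WARN:0@0.045] global loadsave.cpp:1063 imwrite_ Unsupported depth image for selected encoder is fallbacked to CV_8U.
```

View pics/cmp8.png

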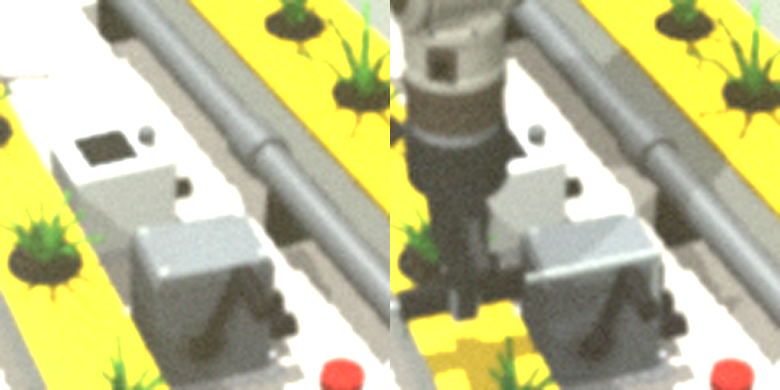

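```bash
python3 -m inch '[[0,-0.12,0,0,0,0,1],[0,-0.12,0,0,0,0,1],[0,-0.12,0,0,0,0,1],[0,-0.12,0,0,0,0,1],[0,-0.12,0,0,0,0,1],[0,-0.12,0,0,0,0,1],[0,-0.12,0,0,0,0,1],[0,-0.12,0,0,0,0,1]]'; python3 - <<'E'
from h import *
p,d=bot.camera("side")
a=cv2.resize(p[110:230,280:400],None,fx=4.9,fy=4.9,interpolation=cv2.INTER_CUBIC);cv2.imwrite("pics/crop9.png",np.clip(a*1.7,0,255).astype(np.uint8))
o=bot.get_obs();print(o["eef_pos"],o["ft_force"],o["tool_rot"],o["ft_torque"])
E
```

```text
clock: 14.25
eef_pos: [0.4356, 0.0142, 0.1533]
tool_rot: [0.746, 0.666, 0.002, 0.002]
ft_force: [4.9, -0.3, 0.2]
grip_width: 0.013
[0.43490082 0.01422102 0.15319699] [ 3.61986599 -1.0808289   0.51886129] [0.74626758 0.66564293 0.00145823 0.00143759] [-0.20561869 -1.35699368 -0.06163719]
```

View pics/crop9.png

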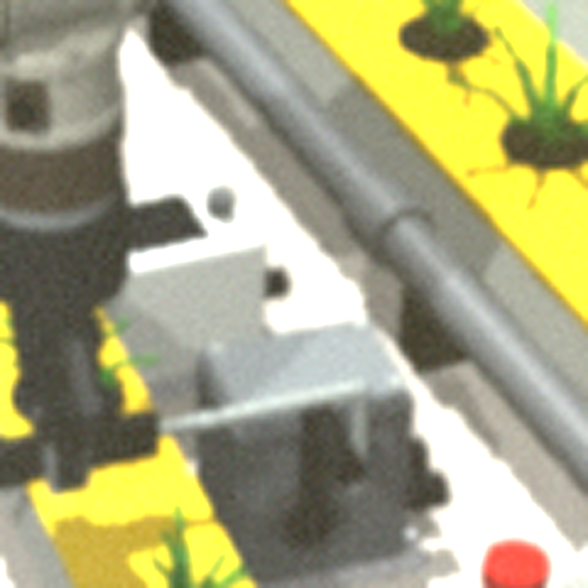

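```bash
python3 -m inch '[[0,-0.08,0,0,0,0,1],[0,-0.08,0,0,0,0,1],[0,-0.08,0,0,0,0,1],[0,-0.08,0,0,0,0,1],[0,-0.08,0,0,0,0,1],[0,-0.08,0,0,0,0,1],[0,-0.08,0,0,0,0,1],[0,-0.08,0,0,0,0,1]]'; python3 - <<'E'
from h import *
p,d=bot.camera("side")
a=cv2.resize(p[110:230,280:400],None,fx=4.9,fy=4.9,interpolation=cv2.INTER_CUBIC);cv2.imwrite("pics/crop10.png",np.clip(a*1.7,0,255).astype(np.uint8))
o=bot.get_obs();print(o["eef_pos"],o["ft_force"],o["tool_rot"],o["ft_torque"])
E
```

```text
clock: 15.1
eef_pos: [0.4175, 0.0161, 0.1519]
tool_rot: [0.746, 0.666, -0.0, -0.0]
ft_force: [4.7, -1.0, 0.4]
grip_width: 0.0129
[0.41703813 0.01616223 0.15191338] [ 4.35757623 -0.44466089 -0.4938993 ] [ 7.46196970e-01  6.65725104e-01 -2.71467961e-04 -3.05571503e-04] [-0.09582754 -1.31164548  0.07236318]
```

View pics/crop10.png

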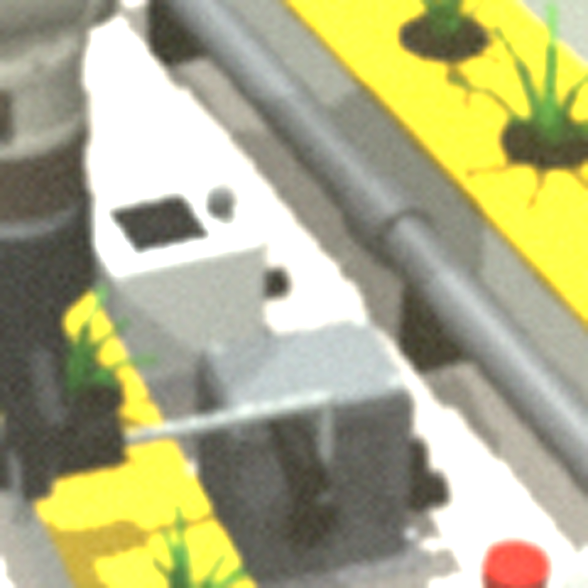

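```bash
cat > /tmp/x.py <<'E'
from workcell import bot
E
python3 -m inch '[[0,-0.02,0,0,0,0,1],[0,-0.02,0,0,0,0,1],[0,-0.02,0,0,0,0,1],[0,-0.02,0,0,0,0,1],[0,-0.02,0,0,0,0,1],[0,-0.02,0,0,0,0,1],[0,0,0,0,0,0,1],[0,0,0,0,0,0,1]]'; python3 -c '
from h import *
o=bot.get_obs();print(o["eef_pos"],o["ft_force"],o["ft_torque"])'
```

```text
clock: 15.95
eef_pos: [0.4145, 0.0164, 0.1519]
tool_rot: [0.746, 0.666, -0.0, -0.0]
ft_force: [4.6, -0.2, -1.3]
grip_width: 0.013
[0.41452076 0.01644738 0.15192716] [ 4.5881989  -0.24106831 -1.27892422] [-0.11286956 -1.12735255  0.0357961 ]
```

```bash
python3 -m inch '[[0,-0.02,0,0,0,0,1],[0,-0.02,0,0,0,0,1],[0,-0.02,0,0,0,0,1],[0,-0.02,0,0,0,0,1],[0,-0.02,0,0,0,0,1],[0,-0.02,0,0,0,0,1],[0,0,0,0,0,0,1],[0,0,0,0,0,0,1]]'; python3 -c '
from h import *
o=bot.get_obs();print(o["eef_pos"],o["ft_force"],o["ft_torque"],o["tau"])'
```

```text
clock: 16.75
eef_pos: [0.4115, 0.0168, 0.1518]
tool_rot: [0.746, 0.666, -0.0, -0.0]
ft_force: [4.9, -0.9, -1.4]
grip_width: 0.0132
[0.41147463 0.01677949 0.15176404] [ 4.93166133 -0.90670315 -1.41359118] [-0.116906   -1.18648678  0.06441392] [ 2.71114334e-01 -2.97192729e+01  2.08719671e+01  2.08475523e+00
  2.11313800e-01  1.62839284e-02]
```

```bash
python3 -m inch '[[0,-0.02,0,0,0,0,1],[0,-0.02,0,0,0,0,1],[0,-0.02,0,0,0,0,1],[0,-0.02,0,0,0,0,1],[0,-0.02,0,0,0,0,1],[0,-0.02,0,0,0,0,1],[0,0,0,0,0,0,1],[0,0,0,0,0,0,1]]'
```

```text
clock: 17.55
eef_pos: [0.4083, 0.0171, 0.1516]
tool_rot: [0.746, 0.666, -0.0, -0.0]
ft_force: [6.3, -1.0, -3.3]
grip_width: 0.0131
```

```bash
python3 -m inch '[[0,-0.02,0,0,0,0,1],[0,-0.02,0,0,0,0,1],[0,-0.02,0,0,0,0,1],[0,-0.02,0,0,0,0,1],[0,0,0,0,0,0,1],[0,0,0,0,0,0,1],[0,0,0,0,0,0,1],[0,0,0,0,0,0,1]]'
```

```text
clock: 18.35
eef_pos: [0.4062, 0.0174, 0.1514]
tool_rot: [0.746, 0.666, -0.001, -0.001]
ft_force: [6.3, -0.4, -4.7]
grip_width: 0.0132
```

```bash
python3 -m inch '[[0,-0.02,0,0,0,0,1],[0,-0.02,0,0,0,0,1],[0,-0.02,0,0,0,0,1],[0,-0.02,0,0,0,0,1],[0,0,0,0,0,0,1],[0,0,0,0,0,0,1],[0,0,0,0,0,0,1],[0,0,0,0,0,0,1]]'; python3 - <<'E'
from h import *
p,d=bot.camera("side")
a=cv2.resize(p[110:230,280:400],None,fx=4.9,fy=4.9,interpolation=cv2.INTER_CUBIC);cv2.imwrite("pics/crop11.png",np.clip(a*1.7,0,255).astype(np.uint8))
E
```

```text
clock: 19.15
eef_pos: [0.4041, 0.0176, 0.1512]
tool_rot: [0.746, 0.666, -0.001, -0.001]
ft_force: [6.6, -1.2, -5.5]
grip_width: 0.0132
```

View pics/crop11.png

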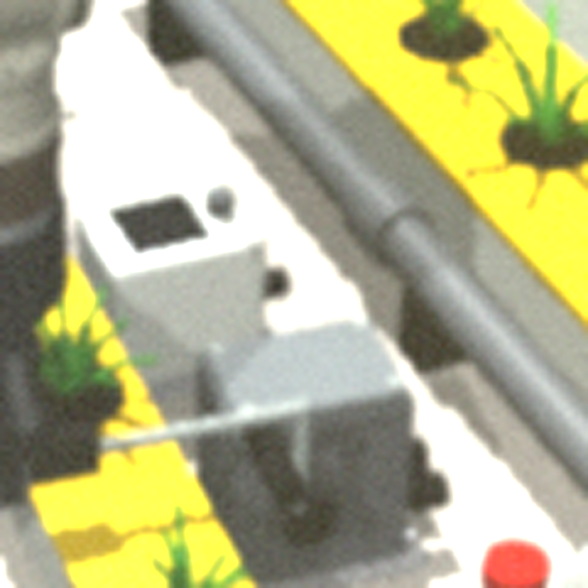

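```bash
python3 -m inch '[[0,-0.02,0.02,0,0,0,1],[0,-0.02,0.02,0,0,0,1],[0,-0.02,0.02,0,0,0,1],[0,-0.02,0.02,0,0,0,1],[0,0,0,0,0,0,1],[0,0,0,0,0,0,1],[0,0,0,0,0,0,1],[0,0,0,0,0,0,1]]'
```

```text
clock: 20.0
eef_pos: [0.4027, 0.0178, 0.1497]
tool_rot: [0.746, 0.666, -0.0, -0.0]
ft_force: [5.7, -0.0, -2.3]
grip_width: 0.013
```

```bash
python3 -m inch '[[0,-0.02,0.01,0,0,0,1],[0,-0.02,0.01,0,0,0,1],[0,-0.02,0.01,0,0,0,1],[0,-0.02,0.01,0,0,0,1],[0,0,0,0,0,0,1],[0,0,0,0,0,0,1],[0,0,0,0,0,0,1],[0,0,0,0,0,0,1]]'
```

```text
clock: 20.8
eef_pos: [0.4009, 0.018, 0.1488]
tool_rot: [0.746, 0.666, -0.0, -0.0]
ft_force: [6.5, -0.8, -2.0]
grip_width: 0.0133
```

```bash
python3 -m inch '[[0,-0.02,0.01,0,0,0,1],[0,-0.02,0.01,0,0,0,1],[0,-0.02,0.01,0,0,0,1],[0,-0.02,0.01,0,0,0,1],[0,0,0,0,0,0,1],[0,0,0,0,0,0,1],[0,0,0,0,0,0,1],[0,0,0,0,0,0,1]]'
```

```text
clock: 21.6
eef_pos: [0.3991, 0.0182, 0.148]
tool_rot: [0.746, 0.666, 0.0, 0.0]
ft_force: [5.9, -0.4, -2.5]
grip_width: 0.0129
```

```bash
python3 -m inch '[[0,-0.02,0.01,0,0,0,1],[0,-0.02,0.01,0,0,0,1],[0,-0.02,0.01,0,0,0,1],[0,-0.02,0.01,0,0,0,1],[0,0,0,0,0,0,1],[0,0,0,0,0,0,1],[0,0,0,0,0,0,1],[0,0,0,0,0,0,1]]'
```

```text
clock: 22.4
eef_pos: [0.3973, 0.0185, 0.1471]
tool_rot: [0.746, 0.666, 0.0, 0.0]
ft_force: [7.1, -0.6, -2.0]
grip_width: 0.0128
```

```bash
python3 -m inch '[[0,-0.02,0.01,0,0,0,1],[0,-0.02,0.01,0,0,0,1],[0,-0.02,0.01,0,0,0,1],[0,-0.02,0.01,0,0,0,1],[0,0,0,0,0,0,1],[0,0,0,0,0,0,1],[0,0,0,0,0,0,1],[0,0,0,0,0,0,1]]'
```

```text
clock: 23.2
eef_pos: [0.3954, 0.0187, 0.1462]
tool_rot: [0.746, 0.666, 0.0, 0.0]
ft_force: [6.7, -0.6, -1.8]
grip_width: 0.0128
```

```bash
python3 -m inch '[[0,-0.02,0.012,0,0,0,1],[0,-0.02,0.012,0,0,0,1],[0,-0.02,0.012,0,0,0,1],[0,-0.02,0.012,0,0,0,1],[0,0,0,0,0,0,1],[0,0,0,0,0,0,1],[0,0,0,0,0,0,1],[0,0,0,0,0,0,1]]'
```

```text
clock: 24.0
eef_pos: [0.3936, 0.0189, 0.1451]
tool_rot: [0.746, 0.666, 0.001, 0.001]
ft_force: [6.3, -1.1, -1.1]
grip_width: 0.0131
```

```bash
python3 -m inch '[[0,-0.02,0.012,0,0,0,1],[0,-0.02,0.012,0,0,0,1],[0,-0.02,0.012,0,0,0,1],[0,-0.02,0.012,0,0,0,1],[0,0,0,0,0,0,1],[0,0,0,0,0,0,1],[0,0,0,0,0,0,1],[0,0,0,0,0,0,1]]'; python3 - <<'E'
from h import *
p,d=bot.camera("side")
a=cv2.resize(p[110:230,260:380],None,fx=4.9,fy=4.9,interpolation=cv2.INTER_CUBIC);cv2.imwrite("pics/crop12.png",np.clip(a*1.7,0,255).astype(np.uint8))
E
```

```text
clock: 24.8
eef_pos: [0.392, 0.0191, 0.144]
tool_rot: [0.746, 0.666, 0.001, 0.001]
ft_force: [6.4, -1.1, -0.3]
grip_width: 0.0135
```

View pics/crop12.png

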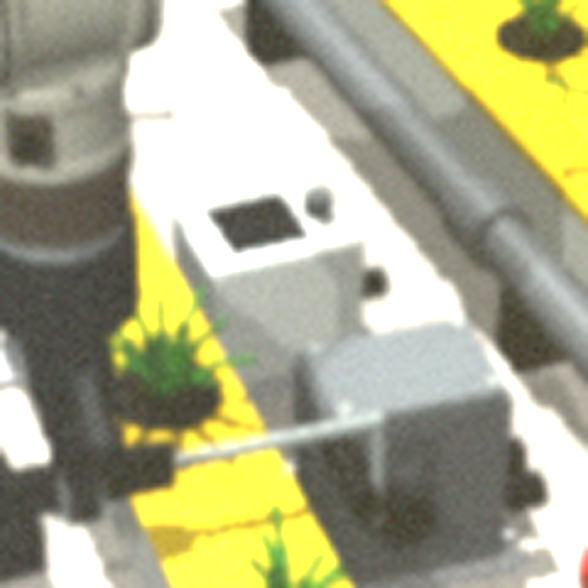

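```bash
python3 - <<'E'
from h import *
c=bot.get_calibration("side")
def proj(P): return cv2.projectPoints(np.array(P,float).reshape(-1,3),cv2.Rodrigues(c["R"])[0],c["t"],K(c),c["dist_coeffs"])[0].reshape(-1,2)
print(plane(c,[(260+380/4.9,110+415/4.9)],.164),plane(c,[(260+378/4.9,110+510/4.9)],.096))
u=np.array([.9934,-.1145,0]);v=np.array([.1145,.9934,0]);o=np.array([.583,.001,.06])
for th in(-.5,-.6,-.7):
    b=o+.075*np.sin(th)*u+[0,0,.075*np.cos(th)]
    q=proj([b-.025*v,b+.032*v,o+.028*v]);print(th,b,((q-[260,110])*4.9).round())
T=np.array([.392,.0191,.144])+[0,0,.019];print(T+.158*u,((proj([T+.158*u,T+.158*u-[0,0,.07]])-[260,110])*4.9).round())
E
```

```text
[[5.55048241e-01 3.19152464e-04 1.64000000e-01]] [[0.5572396  0.00340081 0.096     ]]
-0.5 [0.5472804  0.00511707 0.12581869] [[376. 500.]
 [342. 434.]
 [404. 518.]]
-0.6 [0.54093131 0.00584887 0.12190017] [[365. 508.]
 [330. 442.]
 [404. 518.]]
-0.7 [0.53500256 0.00653222 0.11736316] [[354. 517.]
 [320. 450.]
 [404. 518.]]
[0.5489572 0.001009  0.163    ] [[369. 419.]
 [366. 521.]]
```

```bash
python3 -m inch '[[0,-0.02,0.005,0,0,0,1],[0,-0.02,0.005,0,0,0,1],[0,-0.02,0.005,0,0,0,1],[0,-0.02,0.005,0,0,0,1],[0,0,0,0,0,0,1],[0,0,0,0,0,0,1],[0,0,0,0,0,0,1],[0,0,0,0,0,0,1]]'
```

```text
clock: 25.65
eef_pos: [0.3918, 0.0192, 0.1439]
tool_rot: [0.746, 0.666, 0.002, 0.002]
ft_force: [11.4, -1.5, -3.8]
grip_width: 0.0128
```

```bash
python3 -m inch '[[0,-0.01,0,0,0,0,1],[0,-0.01,0,0,0,0,1],[0,0,0,0,0,0,1],[0,0,0,0,0,0,1],[0,0,0,0,0,0,1],[0,0,0,0,0,0,1],[0,0,0,0,0,0,1],[0,0,0,0,0,0,1]]'; python3 -c '
from workcell import bot
for i in range(3):
  o=bot.get_obs();print(o["ft_force"])'
```

```text
clock: 26.45
eef_pos: [0.3918, 0.0192, 0.144]
tool_rot: [0.746, 0.666, 0.002, 0.002]
ft_force: [12.6, -2.0, -3.8]
grip_width: 0.0131
[12.64359908 -2.0286484  -3.79944036]
[12.64359908 -2.0286484  -3.79944036]
[12.64359908 -2.0286484  -3.79944036]
```

```bash
python3 -m inch '[[0,-0.008,0,0,0,0,1],[0,0,0,0,0,0,1],[0,0,0,0,0,0,1],[0,0,0,0,0,0,1],[0,0,0,0,0,0,1],[0,0,0,0,0,0,1],[0,0,0,0,0,0,1],[0,0,0,0,0,0,1]]'; python3 - <<'E'
from h import *
p,d=bot.camera("side")
a=cv2.resize(p[110:230,260:380],None,fx=4.9,fy=4.9,interpolation=cv2.INTER_CUBIC);cv2.imwrite("pics/crop13.png",np.clip(a*1.7,0,255).astype(np.uint8))
E
python3 -m inch '[[0,0,0,0,0,0,1],[0,0,0,0,0,0,1],[0,0,0,0,0,0,1],[0,0,0,0,0,0,1],[0,0,0,0,0,0,1],[0,0,0,0,0,0,1],[0,0,0,0,0,0,1],[0,0,0,0,0,0,1]]'
```

```text
clock: 27.25
eef_pos: [0.3918, 0.0193, 0.144]
tool_rot: [0.746, 0.666, 0.002, 0.003]
ft_force: [12.6, -1.5, -5.1]
grip_width: 0.0131
clock: 28.1
eef_pos: [0.3918, 0.0193, 0.144]
tool_rot: [0.746, 0.666, 0.002, 0.003]
ft_force: [12.8, -2.4, -4.3]
grip_width: 0.013
```

View pics/crop13.png

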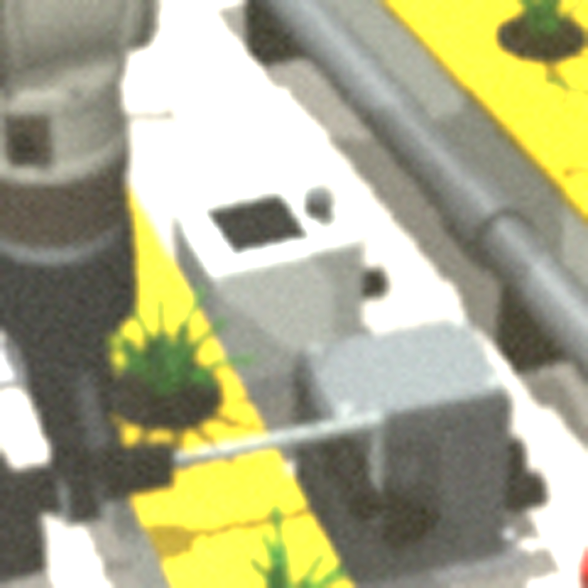

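```bash
python3 -m inch '[[0,-0.008,0,0,0,0,1],[0,-0.006,0,0,0,0,1],[0,0,0,0,0,0,1],[0,0,0,0,0,0,1],[0,0,0,0,0,0,1],[0,0,0,0,0,0,1],[0,0,0,0,0,0,1],[0,0,0,0,0,0,1]]'
```

```text
clock: 28.9
eef_pos: [0.3917, 0.0192, 0.144]
tool_rot: [0.746, 0.666, 0.003, 0.003]
ft_force: [13.1, -1.8, -4.8]
grip_width: 0.0128
```

```bash
python3 -m inch '[[0,0.06,0,0,0,0,1],[0,0.1,0,0,0,0,1],[0,0.1,0,0,0,0,1],[0,0.1,0,0,0,0,1],[0,0.1,0,0,0,0,1],[0,0.06,0,0,0,0,1],[0,0,0,0,0,0,1],[0,0,0,0,0,0,1]]'; python3 - <<'E'
from h import *
p,d=bot.camera("side")
a=cv2.resize(p[110:230,260:380],None,fx=4.9,fy=4.9,interpolation=cv2.INTER_CUBIC);cv2.imwrite("pics/crop14.png",np.clip(a*1.7,0,255).astype(np.uint8))
E
```

```text
clock: 29.7
eef_pos: [0.4004, 0.018, 0.1429]
tool_rot: [0.746, 0.666, -0.0, -0.0]
ft_force: [0.6, -0.4, -2.0]
grip_width: 0.0131
```

View pics/crop14.png

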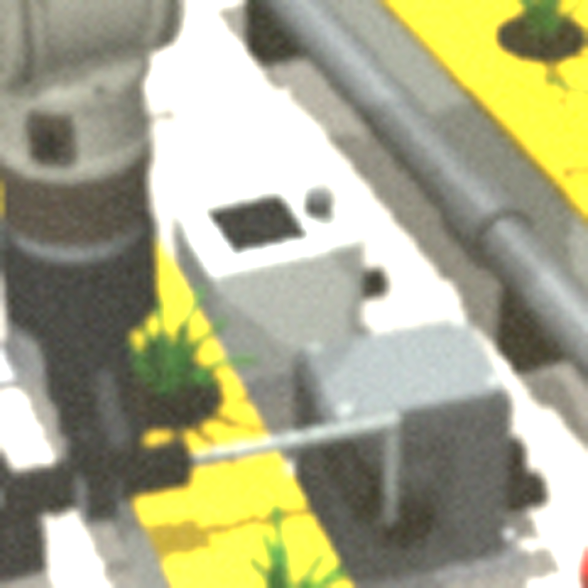

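Free of the lever (force back to the hook's weight). Lift.

```bash
python3 -m inch '[[0,0,-0.3,0,0,0,1],[0,0,-0.7,0,0,0,1],[0,0,-0.9,0,0,0,1],[0,0,-0.9,0,0,0,1],[0,0,-0.9,0,0,0,1],[0,0,-0.9,0,0,0,1],[0,0,-0.9,0,0,0,1],[0,0,-0.4,0,0,0,1]]';python3 -m inch '[[0,0,0,0,0,0,1],[0,0,0,0,0,0,1],[0,0,0,0,0,0,1],[0,0,0,0,0,0,1],[0,0,0,0,0,0,1],[0,0,0,0,0,0,1],[0,0,0,0,0,0,1],[0,0,0,0,0,0,1]]'; python3 - <<'E'
from h import *
import pickle
c=bot.get_calibration("side");p,d=bot.camera("side");np.save("pics/side15.npy",d)
a=cv2.resize(p[80:230,240:390],None,fx=3.9,fy=3.9,interpolation=cv2.INTER_CUBIC);cv2.imwrite("pics/crop15.png",np.clip(a*1.7,0,255).astype(np.uint8))
p,d=bot.camera("wrist");cv2.imwrite("pics/w15.png",p);print(bot.get_obs()["eef_pos"],bot.get_obs()["tool_rot"])
E
```

```text
clock: 30.55
eef_pos: [0.4016, 0.0181, 0.2933]
tool_rot: [0.746, 0.666, 0.002, 0.001]
ft_force: [0.3, -0.2, -2.1]
grip_width: 0.013
clock: 31.35
eef_pos: [0.4008, 0.018, 0.2906]
tool_rot: [0.746, 0.666, -0.0, -0.0]
ft_force: [0.3, -0.7, -1.2]
grip_width: 0.0132
[0.4008289  0.01802846 0.29068419] [7.46244164e-01 6.65672325e-01 4.77968197e-05 2.58634948e-05]
```

View pics/crop15.png

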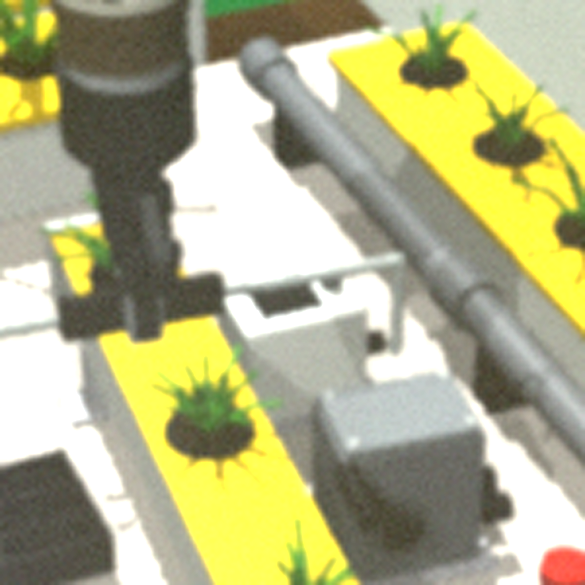

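View pics/w15.png

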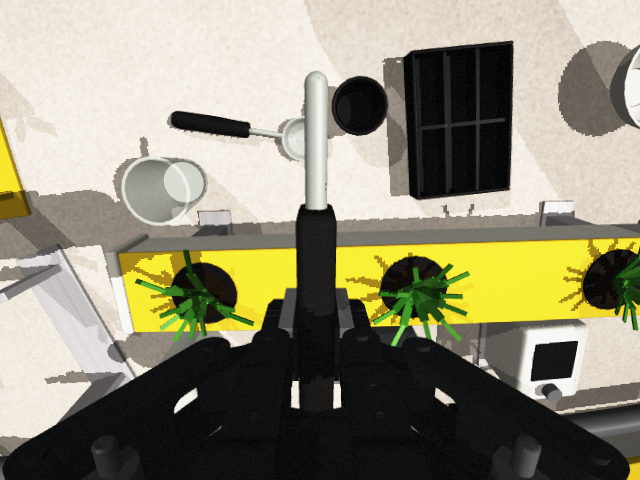

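```bash
python3 -m inch '[[-0.5,0.24,0,0,0,0,1],[-0.98,0.48,0,0,0,0,1],[-0.98,0.48,0,0,0,0,1],[-0.98,0.48,0,0,0,0,1],[-0.98,0.48,0,0,0,0,1],[-0.98,0.48,0,0,0,0,1],[-0.98,0.48,0,0,0,0,1],[-0.98,0.48,0,0,0,0,1]]';python3 -m inch '[[-0.98,0.48,0,0,0,0,1],[-0.98,0.48,0,0,0,0,1],[-0.98,0.48,0,0,0,0,1],[-0.98,0.48,0,0,0,0,1],[-0.98,0.48,0,0,0,0,1],[-0.98,0.48,0,0,0,0,1],[-0.49,0.18,0,0,0,0,1],[0,0,0,0,0,0,1]]';python3 -m inch '[[0,0,0,0,0,-0.036,1],[0,0,0,0,0,-0.036,1],[0,0,0,0,0,-0.035,1],[0,0,0,0,0,0,1],[0,0,0,0,0,0,1],[0,0,0,0,0,0,1],[0,0,0,0,0,0,1],[0,0,0,0,0,0,1]]'; python3 - <<'E'
from h import *
o=bot.get_obs();T=o["eef_pos"];q=o["tool_rot"];a=2*np.arctan2(q[1],q[0]);print(T,np.degrees(a))
d=np.array([.527,-.342])-T[:2];print("units x,y",d@[np.cos(a),np.sin(a)]/.025,d@[np.sin(a),-np.cos(a)]/.025)
E
```

```text
clock: 32.25
eef_pos: [0.4696, -0.1762, 0.2906]
tool_rot: [0.746, 0.666, 0.0, 0.0]
ft_force: [-0.5, -0.1, -0.5]
grip_width: 0.0131
clock: 33.05
eef_pos: [0.5272, -0.3438, 0.2893]
tool_rot: [0.747, 0.665, -0.0, -0.0]
ft_force: [-0.3, -0.2, -1.4]
grip_width: 0.0127
clock: 33.85
eef_pos: [0.5272, -0.3419, 0.2907]
tool_rot: [0.625, 0.781, -0.0, 0.0]
ft_force: [1.2, 0.3, -1.6]
grip_width: 0.0132
[ 0.52715941 -0.34188351  0.29067984] 102.70135847069444
units x,y -0.003143666680395883 -0.0072447768206663305
```

```bash
python3 -m inch '[[0,0,0.6,0,0,0,1],[0,0,1,0,0,0,1],[0,0,1,0,0,0,1],[0,0,1,0,0,0,1],[0,0,1,0,0,0,1],[0,0,1,0,0,0,1],[0,0,0.5,0,0,0,1],[0,0,0,0,0,0,1]]';python3 - <<'E'
from h import *
o=bot.get_obs();print(o["eef_pos"],o["ft_force"])
p,d=bot.camera("wrist");cv2.imwrite("pics/w16.png",p)
p,d=bot.camera("side");a=cv2.resize(p[230:380,325:475],None,fx=3.9,fy=3.9,interpolation=cv2.INTER_CUBIC);cv2.imwrite("pics/crop16.png",a)
E
```

```text
clock: 34.65
eef_pos: [0.5258, -0.3411, 0.1358]
tool_rot: [0.624, 0.781, -0.0, -0.002]
ft_force: [-0.4, -0.6, -2.7]
grip_width: 0.0131
[ 0.52581048 -0.34108244  0.13582309] [-0.36478346 -0.55595105 -2.67449045]
```

View pics/w16.png

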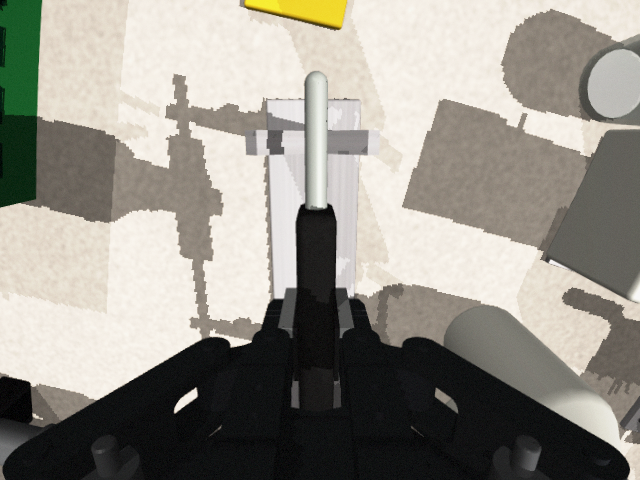

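View pics/crop16.png

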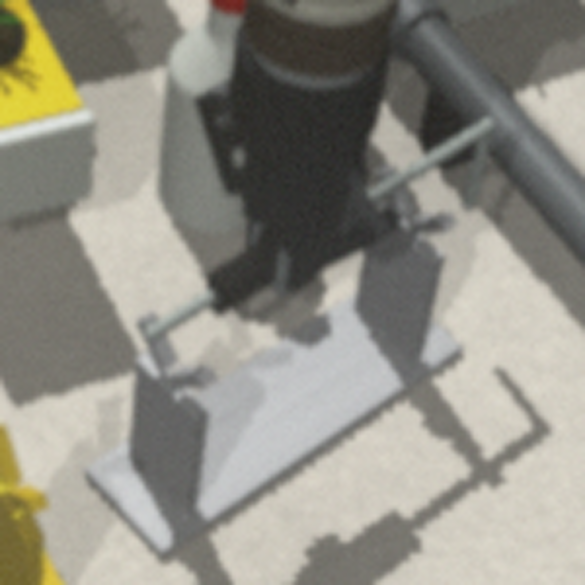

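```bash
python3 -m inch '[[0,0,0.3,0,0,0,1],[0,0,0.3,0,0,0,1],[0,0,0.3,0,0,0,1],[0,0,0.2,0,0,0,1],[0,0,0.12,0,0,0,1],[0,0,0.1,0,0,0,1],[0,0,0,0,0,0,1],[0,0,0,0,0,0,1]]'
```

```text
clock: 35.55
eef_pos: [0.5273, -0.342, 0.1053]
tool_rot: [0.624, 0.781, 0.0, 0.0]
ft_force: [0.1, 0.3, -0.6]
grip_width: 0.0133
```

```bash
python3 -m inch '[[0,0,0.06,0,0,0,1],[0,0,0.05,0,0,0,1],[0,0,0.04,0,0,0,1],[0,0,0.03,0,0,0,1],[0,0,0,0,0,0,1],[0,0,0,0,0,0,1],[0,0,0,0,0,0,1],[0,0,0,0,0,0,1]]'
```

```text
clock: 36.35
eef_pos: [0.5272, -0.3419, 0.1007]
tool_rot: [0.624, 0.781, -0.0, -0.0]
ft_force: [0.4, -0.5, -1.6]
grip_width: 0.0128
```

```bash
python3 -m inch '[[0,0,0.02,0,0,0,1],[0,0,0.01,0,0,0,1],[0,0,0,0,0,0,1],[0,0,0,0,0,0,1],[0,0,0,0,0,0,1],[0,0,0,0,0,0,1],[0,0,0,0,0,0,1],[0,0,0,0,0,0,1]]'; python3 - <<'E'
from h import *
p,d=bot.camera("side");a=cv2.resize(p[230:380,325:475],None,fx=3.9,fy=3.9,interpolation=cv2.INTER_CUBIC);cv2.imwrite("pics/crop17.png",a)
E
```

```text
clock: 37.15
eef_pos: [0.5274, -0.3422, 0.1001]
tool_rot: [0.624, 0.781, -0.0, 0.0]
ft_force: [1.0, -1.1, 0.2]
grip_width: 0.0131
```

View pics/crop17.png

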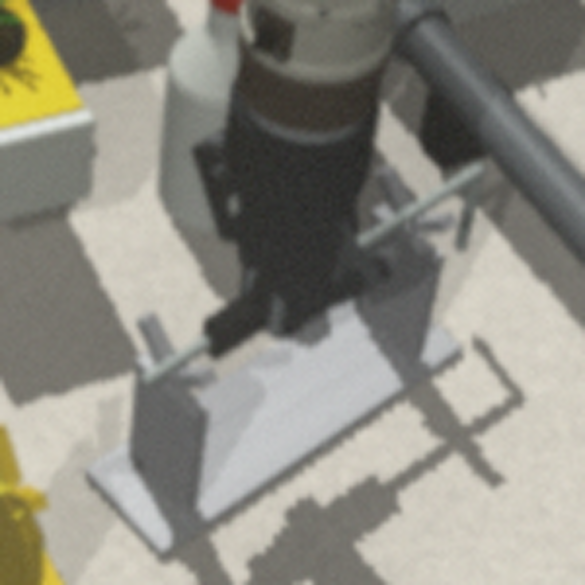

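Both rod ends are in the notches and the force shows the rest carrying the weight. Opening gently.

```bash
python3 -m inch '[[0,0,0,0,0,0,0.4],[0,0,0,0,0,0,0.2],[0,0,0,0,0,0,0],[0,0,0,0,0,0,-0.3],[0,0,0,0,0,0,-0.3],[0,0,0,0,0,0,-0.3],[0,0,0,0,0,0,-0.3],[0,0,0,0,0,0,-0.3]]'; python3 -m inch '[[0,0,-0.2,0,0,0,-0.3],[0,0,-0.5,0,0,0,-0.3],[0,0,-0.8,0,0,0,-0.3],[0,0,-1,0,0,0,-0.3],[0,0,-1,0,0,0,-0.3],[0,0,-1,0,0,0,-0.3],[0,0,-1,0,0,0,-0.3],[0,0,-1,0,0,0,-0.3]]'; python3 -m inch '[[0,-1,0,0,0,0,-0.3],[0,-1,0,0,0,0,-0.3],[0,-1,0,0,0,0,-0.3],[0,-1,0,0,0,0,-0.3],[0,-1,0,0,0,0,-0.3],[0,-1,0,0,0,0,-0.3],[0,-1,0,0,0,0,-0.3],[0,0,0,0,0,0,-0.3]]'; python3 - <<'E'
from h import *
for n in("side","top"):
    c=bot.get_calibration(n);p,d=bot.camera(n);np.save(f"pics/{n}18.npy",d);cv2.imwrite(f"pics/{n}18.png",p)
E
```

```text
clock: 38.0
eef_pos: [0.5271, -0.3419, 0.0999]
tool_rot: [0.624, 0.781, 0.0, -0.0]
ft_force: [-1.0, 0.3, -0.4]
grip_width: 0.0552
clock: 38.8
eef_pos: [0.5272, -0.342, 0.265]
tool_rot: [0.624, 0.781, 0.0, 0.001]
ft_force: [0.6, 0.2, 1.4]
grip_width: 0.0556
clock: 39.6
eef_pos: [0.3542, -0.3811, 0.2642]
tool_rot: [0.626, 0.78, -0.0, 0.001]
ft_force: [0.9, 0.3, -0.4]
grip_width: 0.0555
```

View pics/side18.png

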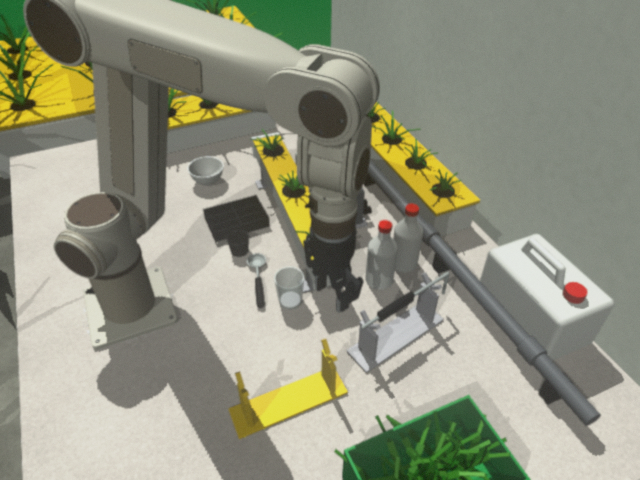

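View pics/top18.png

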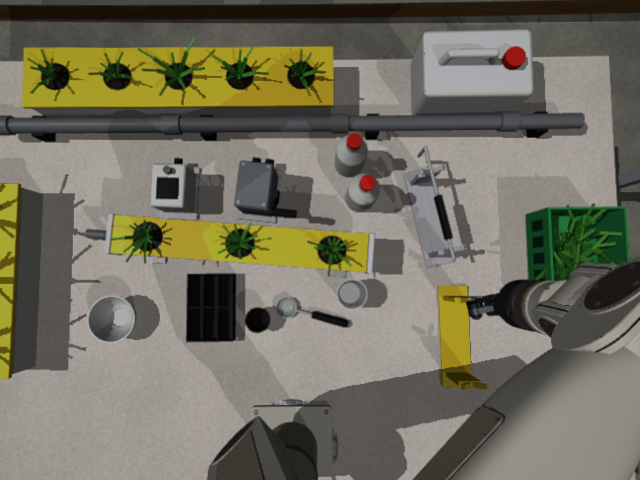

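```bash
python3 - <<'E'
from h import *
a=cv2.imread("pics/top0.png");b=cv2.imread("pics/top18.png");ct=bot.get_calibration("top")
for n,i in(("0",a),("18",b)):
    v=i.max(2);m=np.zeros_like(v);m[185:245,428:458]=v[185:245,428:458]<50
    k,l,s,_=cv2.connectedComponentsWithStats(m);j=1+np.argmax(s[1:,4]);q=np.argwhere(l==j)[:,::-1]
    print(n,cv2.minAreaRect((plane(ct,q,.131)[:,:2]*1000).astype(np.float32)))
    C=cloud(ct,np.load(f"pics/top{n}.npy"));P=C[l==j];print("z med",np.median(P[:,2]))
    Q=C[165:222,278:300].reshape(-1,3);Q=Q[(Q[:,2]>.112)&(Q[:,2]<.15)&(abs(Q[:,1])<.02)&(Q[:,0]>.53-.0)];print("bar",Q.min(0),Q.max(0))
d=np.abs(a.astype(int)-b).max(2);print(np.linalg.norm(bot.get_obs()["ft_force"]),bot.get_obs()["clock"])
bot.job_done()
E
```

```text
0 ((528.238525390625, -335.20343017578125), (97.16361236572266, 16.370960235595703), 12.801651954650879)
z med 0.129386300250219
bar [ 0.5996646  -0.01955776  0.1260015 ] [0.62096669 0.01993098 0.1414235 ]
18 ((528.2899169921875, -335.1172790527344), (97.02529907226562, 16.22578239440918), 12.801651954650879)
z med 0.12969783256011008
bar [ 0.53024019 -0.01627774  0.11687875] [0.54913079 0.01838288 0.13530526]
1.4898100558325424 39.7
the job is handed in; nothing more can be done
```

I took the hook from its rest, reached over the channel through the seedling gap, and drew the pump-switch lever to its stop. I then put the hook back in both notches and let go. The job was handed in at 39.7 s of the 64 s allowed.

- **Finding the stop:** The drag force stayed between about 4 and 7 N. It then jumped to 11.4 N while the hand stopped moving, which marked the stop.
- **Pull held:** I held the pull for about 3 s, at a horizontal force reading of 12.7–13.2 N throughout. Readings come only at the end of each call. The highest total I read, with the vertical part included, was about 14 N, so 17 N was not exceeded in any reading.
- **Lever after release:** It stays where it was drawn, with the bar centre at x ≈ 0.54 m. It started at 0.61 m.
- **Hook on its rest:** The top view puts it within about 0.1 mm and at the same angle as before, lying level. The bent end is at the same end as at the start.
- **Other objects:** They look unmoved in the before-and-after pictures, but I checked these by eye only. The forces gave no sign of contact with the channel, the seedlings or the switch body.

Two measurements disagreed slightly:
- **Grip position:** The top and wrist cameras differed by about 6 mm sideways. I went by the wrist camera.
- **Slip under load:** During the pull the side view suggested the hook had shifted about 3 mm in the fingers. After release the wrist picture showed no lasting shift.

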